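# Feed a tool tray past a hold-open gate

### The arm

A 6-joint arm with a two-finger parallel gripper is mounted at the origin on the work surface. World frame = base frame: x ahead of the robot, y to its left, z up, the work surface at z = 0. Lengths are in mm, angles in rad, forces in N, time in s.
With the tool pointing down it reaches from about 275 to 850 mm from the base axis. Payload 5.2 kg.
Tool frame: the origin (TCP) lies at the very end of the fingers, on their centre line; the grasp point (between the pads) lies 19 mm behind it (env.grip_point_offset is the z of the grasp point in the tool frame, in mm); z points along the fingers, x is the direction in which the jaws open and shut, and the axes are right-handed (so a half turn about z gives the same grasp; the last joint's range is limited). The gripper opens to 85 mm and grips with 20 to 120 N. Pads are 22 mm wide; open, the fingers measure 114 mm over their backs; the gripper's body (76 mm by 85 mm) begins 54 mm behind the grasp point. The pads swing forward as they close: fully open they stand 13 mm farther back than shut.
Start: joints at [-1.419, 0.259, 1.535, -0, 1.348, -0.203], TCP at [191.092, -515.741, 231.31] pointing down, gripper open.
Joint ranges: [-3.14, 3.14], [-0.91, 2.08], [0.19, 2.58], [-1.22, 4.36], [0.22, 2.71], [-3.12, 3.12]. Speed limits (rad/s): [2.57, 2.57, 3.14, 3.14, 3.14, 3.14].

### API

Orientations are given as a rotation vector (axis times angle).
In Python, from rig import env gives the robot as it stands.
- The arm moves only by the tool servo_tool, never from a script. Its argument "motion" is a list of rows, each a list of 7 numbers: the shift along the world's x, y, z in m, then the turn, a rotation vector about the world's x, y, z in degrees, then the closure in counts, from 0 (fully open) to 255 (shut). In form: [[dx, dy, dz, wx, wy, wz, claw], ...]. A call has 1 to 8 rows; each row shifts and turns the commanded pose from where the row before left it; what a row does not reach is not made up. A row lasts 1/12 s, in which the tool goes at most 41.7 mm and 7.16 degrees, less where a joint would pass 70% of its speed; a pose out of reach is approached as far as the arm can. A call is refused whole if a number of a shift passes 0.0417 or a number of a turn 7.16, either way. A call with a gripper value outside its range is refused whole. The fingers move at their own pace and stop on an object; the grip force is fixed at half the most. Time passes only in rows, so rows that do not move let the fingers close. It gives the time, the measured TCP pose, the force and the opening at its end, in the units of the state.
- env.state(): the state, without advancing time (a new reading comes with each control period).
- env.grab_frame(name): name is "scene" or "top"; returns (picture, depth): 420x560x3 uint8, red, green, blue; 420x560 float32, mm along the optical axis (not along the pixel's ray), 0 where there is no reading.
- env.camera_params(name): a dict with "fovy" (degrees; the focal length in pixels is half the picture's height over the tangent of half this angle, whatever the lens; pixels are square), "cx", "cy" (the principal point, pixels), "T" (4x4, takes a point from camera to world coordinates). Camera axes: x right, y down, z forward; pixel columns grow to the right and rows downward; lengths in mm; the calibration is good to about 2 mm. A picture is of the moment at which its call begins. camera_params takes no time and is no camera call.
- env.hand_in(): hands the job in, once; it reports no verdict.
The state is a dict: "time_s": time; "joint_pos": joint angles; "joint_velocities": joint speeds; "joint_torque": joint torques, N m; "position": TCP position; "orientation": TCP orientation; "wrist_force": force on the tool from outside, world axes, zero at the start; "torque": the same for the moment, N m; "width": finger opening in mm.
Only numpy, scipy, OpenCV 4.12 (cv2) and the standard library are available. Lean on these libraries where they do the work, as an engineer would, in place of code of your own. Each camera call takes 0.05 s, during which the arm holds its last target. There are 200 camera calls.

### The job

With the fingers open, press the long spring bar beside the chute down with one fingertip so that the gate tooth lifts, and keep it pressed while your other fingertip pushes the tool tray along the chute, under the raised tooth, until the whole tray is past it. Then take the hand away so that the gate drops shut behind the tray. Only push: do not lift or tip the tray, do not let the gate touch it, and leave the oiler, the cup and the brass slug where they stand.

Things in the scene. Friction and masses are not known exactly. Their poses are not given: they have to be found in the camera images.
- chute: Fixed straight steel chute, 400 mm long, 66 mm wide inside, open on top. Origin: centre of its underside. x runs along it in the feed direction, y to the press bar's side, z up. Floor top at z = 8 mm; walls 3 mm thick, tops at z = 22 mm; inner face of the end stop at x = 195 mm (34 mm tall); open at x = -200 mm.
- gate (a joint): Aluminium rocker (bar, arm and tooth in one) on a hinge along the chute at chute y = 41, z = 14 mm. Rad: 0 shut, 0.8 at most; a spring always shuts it, pressing the bar down opens it. From 0.5 rad the tooth is clear of the tray; at 0.7 its lower end is 36 mm and the arm's highest point about 60 mm above the bench. Pressing 35 mm out from the hinge takes about 2 N at first, 4 N at 0.7 rad.
- bar_mid (a point): Middle of the press bar's top face (chute x = -5 mm, 31.5 mm from the hinge). Flat bar 4 mm thick, 270 mm long (chute x = -140 to 130 mm), from 9 to 54 mm out from the hinge (chute y = 50 to 95 mm when level). At rest it slopes up outward by 0.7 rad, outer edge about 50 mm above the bench; at 0.7 rad it is level, top at z = 16 mm. A fingertip can slide along it.
- tooth (a point): Middle of the tooth's lower end; the tooth hangs from the arm that crosses the chute wall. Shut: chute x = 56 to 64, y = -2 to 10 mm, lower end at z = 18 mm, 12 mm below the tray's top, so it blocks the tray. It swings up about the hinge, moving towards the bar. Chute y = -33 to -4 mm is never covered by tooth or arm: a finger there, behind the tray, can pass the gate.
- tray: Loose open grey plastic tray, 90 mm along the chute (its x), 60 mm wide, 22 mm tall, about 0.3 kg, with three steel tool blanks lying in its compartments. Origin: centre of its underside. It lies in the chute before the gate, x along the chute's x.
- oiler: White plastic bottle, 48 mm across, 110 mm tall, standing near the chute (beyond its middle or an end). Origin: centre of its underside. To be left alone.
- cup: Steel cup, 64 mm across, 70 mm tall, standing near the chute (beyond its middle or an end). Origin: centre of its underside. To be left alone.
- slug: Brass cylinder, 44 mm across, 60 mm tall, standing near the chute (beyond its middle or an end). Origin: centre of its underside. To be left alone.
There are look-alikes about, which are no part of the job. What is meant by the tray is not brown or pink, and is the smaller of those in its own colour.

How it is judged (in metres and radians):
On the way, in this order (a step that is already met when the one before it is completed fails the run):
1. a finger holds the gate open while the tray is still before it (value of joint gate above 0.45 rad and contact force between the fingers and gate above 0.5 N and x of tray in the frame of chute below 0.011 m), for 0.1 s.
2. the tray is halfway under the gate, which a finger holds open (value of joint gate above 0.42 rad and contact force between the fingers and gate above 0.3 N and x of tray in the frame of chute between 0.06 and 0.105 m), for 0.05 s.
3. the whole tray is past the gate, which is still open (value of joint gate above 0.3 rad and x of tray in the frame of chute above 0.109 m), for 0.05 s.
At the end, for the whole second after the job is handed in: The tray rests flat on the chute floor wholly past the gate tooth (tray centre 109 to 155 mm along the chute, within 4 mm of the floor, tilted less than 0.06 rad) and the gate is shut behind it (below 0.08 rad) (value of joint gate below 0.08 rad and x of tray in the frame of chute between 0.109 and 0.155 m and z of tray in the frame of chute below 0.012 m and angle between tray's own z axis and vertical below 0.06 rad and linear speed of tray below 0.02 m/s); the robot touches nothing.
It fails at once if the tray is lifted or tipped (z of tray in the frame of chute above 0.018 m or angle between tray's own z axis and vertical above 0.2 rad).
It fails at once if the gate bears on the tray (contact force between gate and tray above 1 N).
It fails at once if a bystander is pushed away or tipped (distance of any of oiler, cup, slug from where it was at the start of the episode above 0.02 m).
It also fails if it takes over 48 s, if anything falls off the work surface, if the arm or the gripper's body presses on something with over 40 N, if the wrist force passes 120 N, or if a joint passes its speed limit or range.

## Working session

There is one attempt and no reset: what is moved stays moved. The work goes in short steps, Python scripts to look and compute and a tool call to move; the robot and the scene stay as the last step left them, time stands still between calls to the robot, and variables do not carry over. Pictures are saved under pics/ and viewed, about 8 in all and at most 12, crops included, and the job is handed in when it is done.

Besides the shell and the picture viewer there is one more tool, called after "Call:" in YAML: its name, and indented under it one key for each argument. servo_tool: Moves the arm, as the interface text tells. Its arguments: {"type":"object","properties":{"motion":{"type":"array","items":{"type":"array","items":{"type":"number"}}}},"required":["motion"]}

```bash
ls; mkdir -p pics; python3 - <<'E'
from rig import env
import cv2,numpy as np
for n in("scene","top"):
    im,d=env.grab_frame(n); cv2.imwrite(f"pics/{n}0.png",cv2.cvtColor(im,cv2.COLOR_RGB2BGR)); np.savez(f"pics/{n}0.npz",im=im,d=d)
    p=env.camera_params(n);print(n,p["fovy"],p["cx"],p["cy"],np.round(p["T"],3).tolist())
print(env.state())
E
```

```text
pics
scene 49.90895364500306 281.3692158591512 210.9621265552585 [[0.84, 0.344, -0.42, 934.029], [0.543, -0.552, 0.633, -566.831], [-0.014, -0.759, -0.651, 673.037], [0.0, 0.0, 0.0, 1.0]]
top 51.204280371858204 281.62145385399816 208.38909849326447 [[-0.029, -0.987, 0.156, 404.695], [-1.0, 0.028, -0.003, 1.177], [-0.001, -0.156, -0.988, 966.4], [0.0, 0.0, 0.0, 1.0]]
{'time_s': 0.1, 'joint_pos': array([-1.41880626e+00,  2.59281275e-01,  1.53596477e+00,  2.27627854e-05,
        1.34797075e+00, -2.02825464e-01]), 'joint_velocities': array([-2.04187130e-03, -9.07942954e-04, -2.04389388e-03, -4.40801092e-04,
       -1.63753552e-04, -7.02612150e-05]), 'joint_torque': array([ 2.89357922e-03, -4.46972251e+01, -2.91243875e+01, -1.48339127e-04,
        6.30159295e-03,  7.43505012e-06]), 'position': array([ 191.02534178, -515.27360347,  230.55536355]), 'orientation': array([-2.57762794e+00,  1.79386287e+00,  1.73161421e-03]), 'wrist_force': array([0.39522025, 0.07156084, 0.22099144]), 'torque': array([-0.0358033 ,  0.00536134, -0.01778861]), 'width': 85.32230834282231}
```

View pics/top0.png

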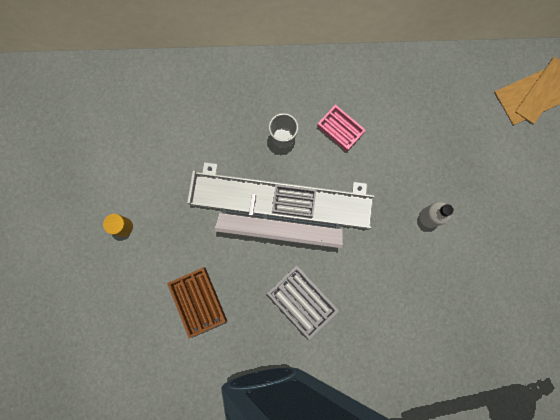

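View pics/scene0.png

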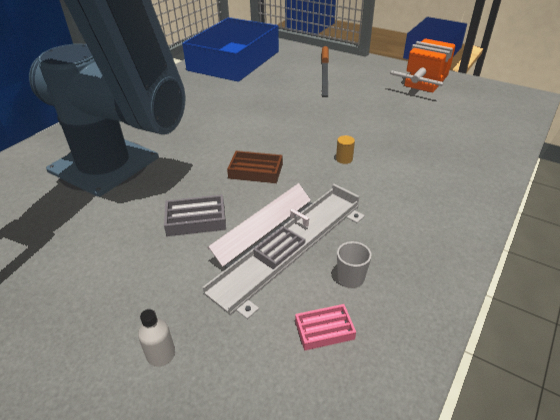

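```bash
cat > h.py <<'E'
import numpy as np,cv2
from rig import env
def K(n):
    p=env.camera_params(n); return 210/np.tan(np.radians(p["fovy"]/2)),p["cx"],p["cy"],np.array(p["T"])
def ray(n,uv,z):
    f,cx,cy,T=K(n); uv=np.atleast_2d(uv).astype(float)
    d=np.c_[(uv[:,0]-cx)/f,(uv[:,1]-cy)/f,np.ones(len(uv))]@T[:3,:3].T
    return T[:3,3]+d*((z-T[2,3])/d[:,2])[:,None]
def cloud(n,d):
    f,cx,cy,T=K(n); v,u=np.mgrid[:d.shape[0],:d.shape[1]]
    return np.stack([(u-cx)/f*d,(v-cy)/f*d,d],-1)@T[:3,:3].T+T[:3,3]
E
python3 - <<'E'
from h import *
a=np.load("pics/top0.npz");im,d=a["im"],a["d"];P=cloud("top",d)
hsv=cv2.cvtColor(im,cv2.COLOR_RGB2HSV)
c=cv2.resize(im[155:260,180:385],None,fx=3.9,fy=3.9,interpolation=cv2.INTER_CUBIC)
cv2.imwrite("pics/crop0.png",cv2.cvtColor(c,cv2.COLOR_RGB2BGR))
# bench level and heights
print("bench z",np.median(P[240:260,100:160,2]),"floor",np.median(P[212:218,330:360,2]))
reg=np.zeros(d.shape,bool);reg[165:250,185:378]=1
m=(reg&(P[...,2]>4)&(d>0)).astype(np.uint8)
# chute floor: bright low-saturation pixels at z 5..12
fl=reg&(im.min(-1)>185)&(abs(P[...,2]-8)<5)
ys,xs=np.nonzero(fl);Q=ray("top",np.c_[xs,ys],8)[:,:2].astype(np.float32)
n,l,s,_=cv2.connectedComponentsWithStats(fl.astype(np.uint8))
print(s[1:][s[1:,4]>60])
print(cv2.minAreaRect(Q))
for r in (200,):
  for c in range(186,380,12): pass
for c in (220,240,340,360): print(c,[(r,int(P[r,c,2]),int(im[r,c].min())) for r in range(168,250,2)])
E
```

```text
bench z 0.7177483132792872 floor 7.9663100434875105
[[ 193  177   82   37 2045]
 [ 312  192   60   35 1549]]
((589.4996948242188, -6.4293975830078125), (393.6745300292969, 94.54931640625), 80.81092071533203)
220 [(168, 0, 124), (170, 0, 127), (172, 1, 123), (174, 0, 128), (176, 23, 195), (178, 6, 108), (180, 8, 204), (182, 8, 202), (184, 8, 200), (186, 4, 196), (188, 9, 199), (190, 10, 201), (192, 9, 204), (194, 7, 200), (196, 8, 205), (198, 8, 204), (200, 8, 201), (202, 8, 208), (204, 7, 205), (206, 9, 210), (208, 14, 107), (210, 1, 74), (212, 2, 136), (214, 26, 188), (216, 31, 176), (218, 32, 179), (220, 32, 175), (222, 40, 177), (224, 45, 178), (226, 48, 176), (228, 51, 164), (230, 49, 152), (232, 1, 69), (234, -1, 63), (236, 0, 77), (238, 1, 128), (240, 1, 126), (242, -4, 130), (244, 0, 123), (246, 0, 125), (248, 2, 126)]
240 [(168, 0, 124), (170, 3, 125), (172, 0, 126), (174, 0, 128), (176, 0, 128), (178, 22, 199), (180, 12, 89), (182, 12, 211), (184, 8, 203), (186, 9, 204), (188, 8, 202), (190, 6, 203), (192, 8, 205), (194, 6, 204), (196, 6, 200), (198, 7, 207), (200, 6, 208), 
[... 930 characters left out ...]
, 42, 182), (242, 49, 182), (244, 53, 172), (246, 48, 150), (248, 0, 130)]
360 [(168, 3, 130), (170, -1, 125), (172, -1, 127), (174, 1, 130), (176, -2, 127), (178, 0, 130), (180, 0, 122), (182, 0, 144), (184, 6, 225), (186, 8, 125), (188, 3, 77), (190, 1, 126), (192, 1, 227), (194, 20, 222), (196, 9, 66), (198, 8, 224), (200, 8, 217), (202, 8, 218), (204, 9, 215), (206, 9, 216), (208, 4, 218), (210, 7, 217), (212, 8, 216), (214, 8, 221), (216, 8, 220), (218, 6, 221), (220, 9, 225), (222, 10, 221), (224, 5, 225), (226, 22, 187), (228, 0, 56), (230, -1, 135), (232, 3, 126), (234, 1, 124), (236, 2, 127), (238, 0, 126), (240, 0, 128), (242, 0, 123), (244, 1, 126), (246, 966, 127), (248, 0, 129)]
```

View pics/crop0.png

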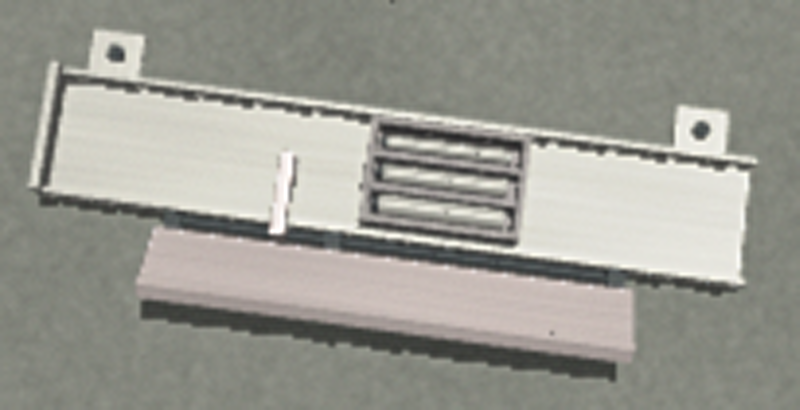

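```bash
cat >> h.py <<'E'
def chute():
    z=np.load("pose.npz");return z["o"],z["ex"],z["ey"]
def toC(p):
    o,ex,ey=chute();p=np.atleast_2d(p)[:,:2]-o;return np.c_[p@ex,p@ey]
E
python3 - <<'E'
from h import *
cr=lambda pts:(np.array(pts)+.5)/3.9-.5+[180,155]
a=np.load("pics/top0.npz");im,d=a["im"],a["d"];P=cloud("top",d)
v,u=np.mgrid[:420,:560]
def band(p,q,w,zl,zh):
    p,q=cr([p,q]);t=(q-p)/np.linalg.norm(q-p)
    s=(u-p[0])*-t[1]+(v-p[1])*t[0]; l=(u-p[0])*t[0]+(v-p[1])*t[1]
    m=(abs(s)<w)&(l>6)&(l<np.linalg.norm(q-p)-4)&(im.min(-1)>150)&(P[...,2]>zl)&(P[...,2]<zh)
    Q=ray("top",np.c_[u[m],v[m]],22)[:,:2]; return Q
F=band((60,72),(755,160),2.5,16,28)
N=band((45,195),(742,287),2.0,16,28)
for n,Q in(("far",F),("near",N)):
    l=cv2.fitLine(Q.astype(np.float32),cv2.DIST_HUBER,0,.01,.01).ravel();print(n,len(Q),l,np.degrees(np.arctan2(l[1],l[0])))
    if n=="far": lf=l
    else: ln=l
ex=lf[:2]*np.sign(lf[1]); e2=ln[:2]*np.sign(ln[1]); 
print("widths",(lf[2:]-ln[2:])@np.array([ex[1],-ex[0]]), "nominal 69")
floor=ray("top",cr([(748,168),(743,280)]),8)[:,:2]      # open end, x=-200
stop=ray("top",cr([(64,85),(48,187)]),8)[:,:2]        # inner floor at stop x=195
stopt=ray("top",cr([(57,65),(40,188)]),34)[:,:2]
ey=np.array([-ex[1],ex[0]])
print("ex",ex,"open",floor@ex,"stop",stop@ex,"stoptop(195..)",stopt@ex)
yc=(lf[2:]@ey+ln[2:]@ey)/2
xo=(floor@ex).mean()+200; xs=(stop@ex).mean()-195; print("x origin est",xo,xs)
o=ex*xo+ey*yc if abs(xo-xs)>6 else ex*(xo+xs)/2+ey*yc
np.savez("pose.npz",o=o,ex=ex,ey=ey);print("origin",o,"yaw deg",np.degrees(np.arctan2(ex[1],ex[0])))
tr=ray("top",cr([(372,118),(529,138),(520,243),(360,224)]),30)
print("tray corners",toC(tr).round(1).tolist(),toC(tr).mean(0))
print("tooth top(286,152),(276,233)",toC(ray("top",cr([(286,153),(276,232)]),45)).round(1).tolist())
bar=ray("top",cr([(150,285),(628,350)]),50);print("bar outer top corners",toC(bar).round(1).tolist())
# check in scene view
p=[o+ex*x+ey*y for x,y in((-200,33),(-200,-33),(195,-33),(195,33))]
f,cx,cy,T=K("scene");q=(np.c_[np.array(p),[22]*4]-T[:3,3])@T[:3,:3];print("scene px",(q[:,:2]/q[:,2:]*f+[cx,cy]).round(0).tolist())
# bystanders
for n,(U,V) in dict(cup=(283,120),oiler=(445,211),slug=(113,224)).items(): print(n,P[V-3:V+4,U-3:U+4,2].max(),toC(ray("top",[(U,V)],{"cup":70,"oiler":110,"slug":60}[n])).round(0))
E
```

```text
far 231 [ 1.6165012e-01  9.8684812e-01  6.0719513e+02 -1.2904617e+01] 80.69731
near 207 [ 1.6115542e-01  9.8692906e-01  5.3790070e+02 -8.9432364e+00] 80.72603
widths 69.02344 nominal 69
ex [0.16165012 0.9868481 ] open [-106.83691108 -110.56500138] stop [287.42004952 286.72187621] stoptop(195..) [287.19016571 285.04671339]
x origin est 91.29904377226781 92.07096286614876
origin [574.15029864  -1.14147846] yaw deg 80.69731
tray corners [[16.8, -28.6], [-71.7, -29.0], [-73.9, 30.4], [15.2, 31.7]] [-28.39010314   1.14868636]
tooth top(286,152),(276,233) [[60.2, 0.3], [59.3, 44.3]]
bar outer top corners [[122.0, 82.6], [-137.3, 83.1]]
scene px [[203.0, 287.0], [228.0, 306.0], [356.0, 201.0], [333.0, 189.0]]
cup 60.58208927164071 [[  17. -163.]]
oiler 113.15697669469648 [[-327.   -4.]]
slug 966.3999611046205 [[339. 105.]]
```

Call:
servo_tool:
  motion:
    - [0.021,0.026,0,0,0,3.8,0]
    - [0.021,0.026,0,0,0,3.8,0]
    - [0.021,0.026,0,0,0,3.8,0]
    - [0.021,0.026,0,0,0,3.8,0]
    - [0.021,0.026,0,0,0,3.8,0]
    - [0.021,0.026,0,0,0,3.8,0]
    - [0.021,0.026,0,0,0,3.8,0]
    - [0.021,0.026,0,0,0,3.8,0]

```text
time_s: 0.77
position: [359.7, -306.1, 231.0]
orientation: [-2.96, 1.051, 0.001]
wrist_force: [1.3, -0.2, 0.3]
width: 85.5
```

Call:
servo_tool:
  motion:
    - [0.021,0.026,0,0,0,3.75,0]
    - [0.021,0.026,0,0,0,3.75,0]
    - [0.021,0.026,0,0,0,3.75,0]
    - [0.021,0.026,0,0,0,3.75,0]
    - [0.021,0.026,0,0,0,3.75,0]
    - [0.021,0.026,0,0,0,3.75,0]
    - [0.021,0.026,0,0,0,3.75,0]
    - [0.021,0.026,0,0,0,3.75,0]

```text
time_s: 1.43
position: [527.7, -98.1, 231.0]
orientation: [-3.132, 0.249, 0.001]
wrist_force: [1.1, 0.2, 0.8]
width: 85.4
```

Call:
servo_tool:
  motion:
    - [0,0,-0.025,0,0,0,0]
    - [0,0,-0.025,0,0,0,0]
    - [0,0,-0.025,0,0,0,0]
    - [0,0,-0.025,0,0,0,0]
    - [0,0,-0.025,0,0,0,0]
    - [0,0,0,0,0,0,0]

```text
time_s: 1.93
position: [523.4, -98.2, 101.3]
orientation: [-3.128, 0.254, 0.015]
wrist_force: [-1.4, 0.4, -0.7]
width: 85.4
```

```bash
cat >> h.py <<'E'
def tool():
    s=env.state();R=cv2.Rodrigues(np.array(s["orientation"]))[0]
    o,ex,ey=chute();g=lambda v:np.degrees(np.arctan2(v[:2]@ey,v[:2]@ex))
    print("t",round(s["time_s"],2),"TCP chute",toC(s["position"]).round(1),"z",s["position"][2].round(1),"jaw angle",g(R[:,0]).round(2),"tilt z",R[:,2].round(4),"F",s["wrist_force"].round(1),"w",round(s["width"],1))
E
python3 - <<'E'
from h import *
tool()
for n in("top","scene"):
    im,d=env.grab_frame(n);cv2.imwrite(f"pics/{n}1.png",cv2.cvtColor(im,cv2.COLOR_RGB2BGR)); np.savez(f"pics/{n}1.npz",im=im,d=d)
c=cv2.resize(im[150:330,150:390],None,fx=3.3,fy=3.3,interpolation=cv2.INTER_CUBIC);cv2.imwrite("pics/c1.png",cv2.cvtColor(c,cv2.COLOR_RGB2BGR))
E
```

```text
t 1.93 TCP chute [[-104.    34.4]] z 101.3 jaw angle -89.96 tilt z [-0.0093  0.0038 -0.9999] F [-1.4  0.4 -0.7] w 85.4
```

View pics/c1.png

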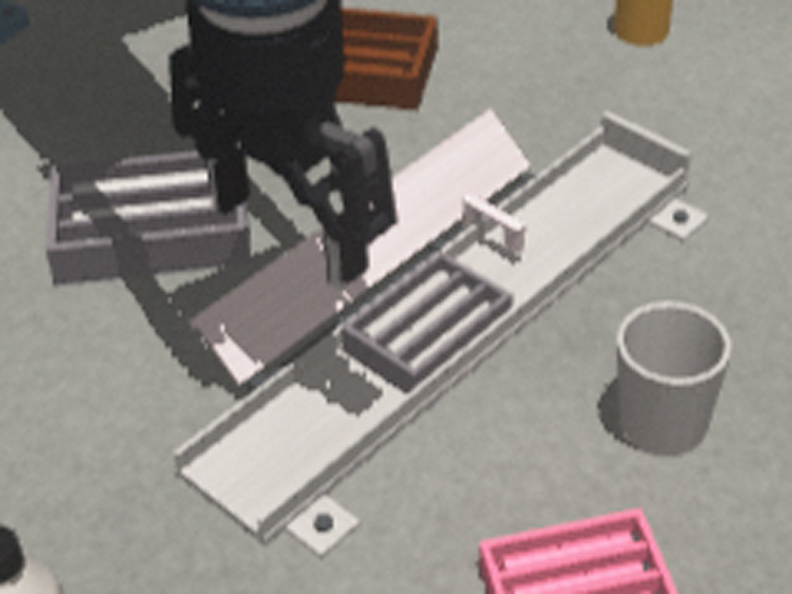

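```bash
python3 - <<'E'
from h import *
tool()
a=np.load("pics/scene1.npz");im,d=a["im"],a["d"];P=cloud("scene",d)
m=np.zeros(d.shape,bool);m[190:240,215:275]=1;m&=(im.max(-1)<110)&(P[...,2]>75)&(P[...,2]<135)
c=toC(P[m]);z=P[m][:,2];print(len(z),np.percentile(z,[0,2,5]),"tip pts",np.c_[c,z][np.argsort(z)[:25]].round(0).tolist())
q=c[z<z.min()+25];print(np.percentile(q,[2,98],axis=0))
E
```

```text
t 2.03 TCP chute [[-104.7   31.2]] z 105.7 jaw angle -89.97 tilt z [-0.0025  0.0011 -1.    ] F [0.9 1.1 0.5] w 85.3
119 [119.1273222  120.44403216 121.54217011] tip pts [[-109.0, -16.0, 119.0], [-104.0, 76.0, 119.0], [-111.0, -16.0, 120.0], [-111.0, 77.0, 121.0], [-99.0, 76.0, 121.0], [-109.0, -16.0, 121.0], [-102.0, 75.0, 122.0], [-104.0, 76.0, 122.0], [-108.0, 77.0, 122.0], [-110.0, 75.0, 122.0], [-98.0, 74.0, 122.0], [-114.0, -9.0, 123.0], [-114.0, 82.0, 123.0], [-102.0, 78.0, 123.0], [-97.0, 75.0, 123.0], [-95.0, 77.0, 123.0], [-101.0, 76.0, 123.0], [-115.0, -12.0, 123.0], [-108.0, 74.0, 123.0], [-115.0, 78.0, 123.0], [-106.0, 76.0, 123.0], [-113.0, -15.0, 124.0], [-94.0, 75.0, 124.0], [-99.0, 76.0, 124.0], [-112.0, -17.0, 124.0]]
[[-114.88920514  -23.11617576]
 [ -93.64878274   79.48699958]]
```

Call:
servo_tool:
  motion:
    - [0,0,-0.02,0,0,0,0]
    - [0,0,-0.02,0,0,0,0]
    - [0,0,-0.02,0,0,0,0]
    - [0,0,-0.01,0,0,0,0]
    - [0,0,-0.006,0,0,0,0]
    - [0,0,-0.006,0,0,0,0]
    - [0,0,0,0,0,0,0]
    - [0,0,0,0,0,0,0]

```text
time_s: 2.7
position: [528.4, -100.3, 25.4]
orientation: [3.131, -0.254, 0.004]
wrist_force: [0.8, -0.1, 0.5]
width: 85.2
```

Call:
servo_tool:
  motion:
    - [0,0,-0.005,0,0,0,0]
    - [0,0,-0.005,0,0,0,0]
    - [0,0,-0.004,0,0,0,0]
    - [0,0,-0.003,0,0,0,0]
    - [0,0,0,0,0,0,0]
    - [0,0,0,0,0,0,0]

```text
time_s: 3.2
position: [526.5, -99.5, 6.9]
orientation: [-3.131, 0.254, 0.002]
wrist_force: [-1.3, 0.2, 3.3]
width: 85.6
```

```bash
python3 - <<'E'
from h import *
tool()
im,d=env.grab_frame("scene");cv2.imwrite(f"pics/scene2.png",cv2.cvtColor(im,cv2.COLOR_RGB2BGR)); np.savez(f"pics/scene2.npz",im=im,d=d)
P=cloud("scene",d)
c=toC(P.reshape(-1,3)).reshape(420,560,2);z=P[...,2]
m=(c[...,0]>-60)&(c[...,0]<120)&(c[...,1]>52)&(c[...,1]<100)&(z>5)&(z<60)&(im.min(-1)>120)
l=np.polyfit(c[m][:,1],z[m],1);print("bar slope",l,"gate",.7-np.arctan(l[0]))
c=cv2.resize(im[150:330,150:390],None,fx=3.3,fy=3.3,interpolation=cv2.INTER_CUBIC);cv2.imwrite("pics/c2.png",cv2.cvtColor(c,cv2.COLOR_RGB2BGR))
E
```

```text
t 3.2 TCP chute [[-104.8   31.1]] z 6.9 jaw angle -89.97 tilt z [-1.4e-03  5.0e-04 -1.0e+00] F [-1.3  0.2  3.3] w 85.6
bar slope [ 0.08457432 15.80251751] gate 0.6156264665080807
```

View pics/c2.png

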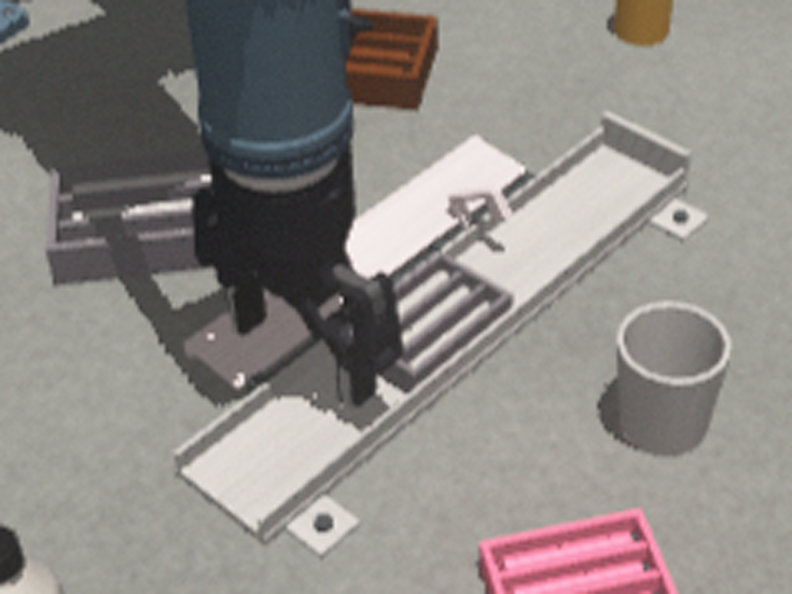

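The bar is down with the gate at about 0.62 rad, and the other finger stands in the chute behind the tray at crop (362,390). I'll press slightly more and then push.

Call:
servo_tool:
  motion:
    - [0,0,-0.002,0,0,0,0]
    - [0,0,0,0,0,0,0]
    - [0.0008,0.0049,0,0,0,0,0]
    - [0.0008,0.0049,0,0,0,0,0]
    - [0.0008,0.0049,0,0,0,0,0]
    - [0.0008,0.0049,0,0,0,0,0]
    - [0.0008,0.0049,0,0,0,0,0]
    - [0.0008,0.0049,0,0,0,0,0]

```text
time_s: 3.92
position: [532.6, -70.3, 5.7]
orientation: [3.131, -0.253, 0.002]
wrist_force: [0.8, -6.1, 3.4]
width: 85.4
```

Call:
servo_tool:
  motion:
    - [0.0008,0.0049,0,0,0,0,0]
    - [0.0008,0.0049,0,0,0,0,0]
    - [0.0008,0.0049,0,0,0,0,0]
    - [0.0008,0.0049,0,0,0,0,0]
    - [0,0,0,0,0,0,0]
    - [0,0,0,0,0,0,0]

```text
time_s: 4.42
position: [535.7, -50.0, 5.5]
orientation: [-3.131, 0.254, -0.002]
wrist_force: [1.9, 0.3, 2.5]
width: 85.4
```

```bash
cat >> h.py <<'E'
def check(k):
    tool();im,d=env.grab_frame("scene");cv2.imwrite(f"pics/scene{k}.png",cv2.cvtColor(im,cv2.COLOR_RGB2BGR));P=cloud("scene",d)
    c=toC(P.reshape(-1,3)).reshape(420,560,2);z=P[...,2];x,y=c[...,0],c[...,1]
    m=(x>-135)&(x<125)&(y>54)&(y<93)&(z>5)&(z<60)&(im.min(-1)>120)
    l=np.polyfit(y[m],z[m],1);print("gate",.7-np.arctan(l[0]),m.sum())
    m=(abs(y)<31)&(z>20)&(z<34)&(x>-190)&(x<192)&(im.max(-1)<170)
    print("tray top x pct",np.percentile(x[m&(y<0)],[2,50,98]).round(1),np.percentile(x[m&(y>12)],[2,98]).round(1),"z",np.median(z[m]))
    cr=cv2.resize(im[150:330,150:390],None,fx=3.3,fy=3.3,interpolation=cv2.INTER_CUBIC);cv2.imwrite(f"pics/c{k}.png",cv2.cvtColor(cr,cv2.COLOR_RGB2BGR))
E
python3 -c "
from h import *
check(3)"
```

```text
t 4.42 TCP chute [[-54.4  30. ]] z 5.5 jaw angle -89.96 tilt z [ 1.2e-03  6.0e-04 -1.0e+00] F [1.9 0.3 2.5] w 85.4
gate 0.6408280222695808 649
tray top x pct [-64.3   9.1  45.6] [-116.6   58.5] z 27.669054984653258
```

Call:
servo_tool:
  motion:
    - [0.0008,0.0049,0,0,0,0,0]
    - [0.0008,0.0049,0,0,0,0,0]
    - [0.0008,0.0049,0,0,0,0,0]
    - [0.0008,0.0049,0,0,0,0,0]
    - [0.0008,0.0049,0,0,0,0,0]
    - [0.0008,0.0049,0,0,0,0,0]
    - [0.0008,0.0049,0,0,0,0,0]
    - [0.0008,0.0049,0,0,0,0,0]

```text
time_s: 5.13
position: [541.5, -12.2, 5.4]
orientation: [3.13, -0.254, -0.0]
wrist_force: [-0.1, -5.5, 4.4]
width: 85.1
```

Call:
servo_tool:
  motion:
    - [0.0008,0.0049,0,0,0,0,0]
    - [0.0008,0.0049,0,0,0,0,0]
    - [0.0008,0.0049,0,0,0,0,0]
    - [0.0008,0.0049,0,0,0,0,0]
    - [0.0008,0.0049,0,0,0,0,0]
    - [0.0008,0.0049,0,0,0,0,0]
    - [0,0,0,0,0,0,0]

```text
time_s: 5.72
position: [546.3, 18.1, 5.4]
orientation: [3.131, -0.253, 0.0]
wrist_force: [1.4, -2.2, 3.0]
width: 85.1
```

```bash
python3 -c "
from h import *
check(4)"
```

```text
t 5.72 TCP chute [[14.4 30.6]] z 5.4 jaw angle -89.95 tilt z [-0.e+00 -4.e-04 -1.e+00] F [ 1.4 -2.2  3. ] w 85.1
gate 0.628465305403631 760
tray top x pct [  4.1  77.5 114.3] [-85.8 191.2] z 27.94701317938103
```

View pics/c4.png

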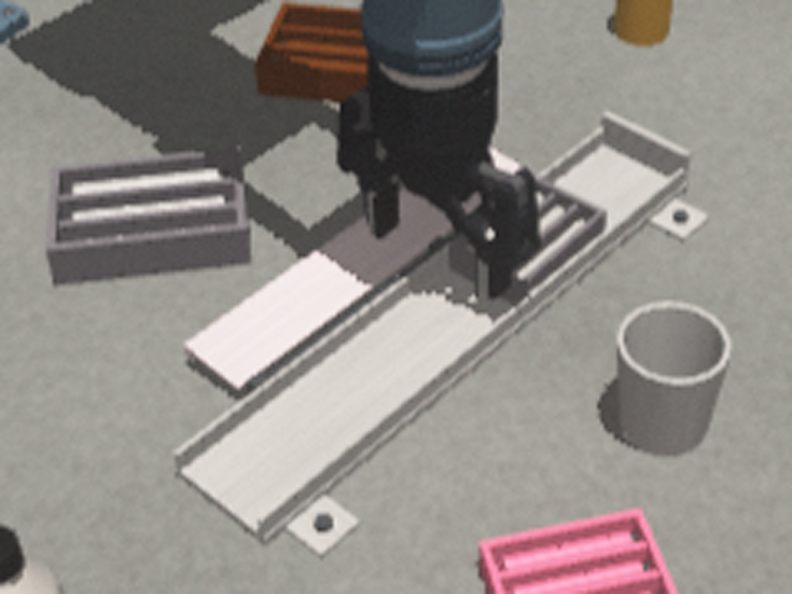

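Call:
servo_tool:
  motion:
    - [0.0008,0.0049,0,0,0,0,0]
    - [0.0008,0.0049,0,0,0,0,0]
    - [0.0008,0.0049,0,0,0,0,0]
    - [0.0008,0.0049,0,0,0,0,0]
    - [0.0008,0.0049,0,0,0,0,0]
    - [0.0008,0.0049,0,0,0,0,0]

```text
time_s: 6.27
position: [550.9, 46.5, 5.3]
orientation: [3.13, -0.254, -0.001]
wrist_force: [-0.8, -5.2, 4.4]
width: 85.4
```

Call:
servo_tool:
  motion:
    - [0.0008,0.0049,0,0,0,0,0]
    - [0.0008,0.0049,0,0,0,0,0]
    - [0.0008,0.0049,0,0,0,0,0]
    - [0.0008,0.0049,0,0,0,0,0]
    - [0.0006,0.0039,0,0,0,0,0]
    - [0.0005,0.003,0,0,0,0,0]
    - [0,0,0,0,0,0,0]
    - [0,0,0,0,0,0,0]

```text
time_s: 6.93
position: [555.3, 73.6, 5.3]
orientation: [3.131, -0.254, -0.0]
wrist_force: [0.6, -3.5, 4.2]
width: 85.7
```

```bash
python3 -c "
from h import *
check(5)"
```

```text
t 6.93 TCP chute [[70.7 30.7]] z 5.3 jaw angle -89.97 tilt z [-3.e-04 -2.e-04 -1.e+00] F [ 0.6 -3.5  4.2] w 85.7
gate 0.6344750572768431 1069
tray top x pct [ 61.1 134.9 172.3] [-174.6  169.4] z 27.723046142070075
```

View pics/c5.png

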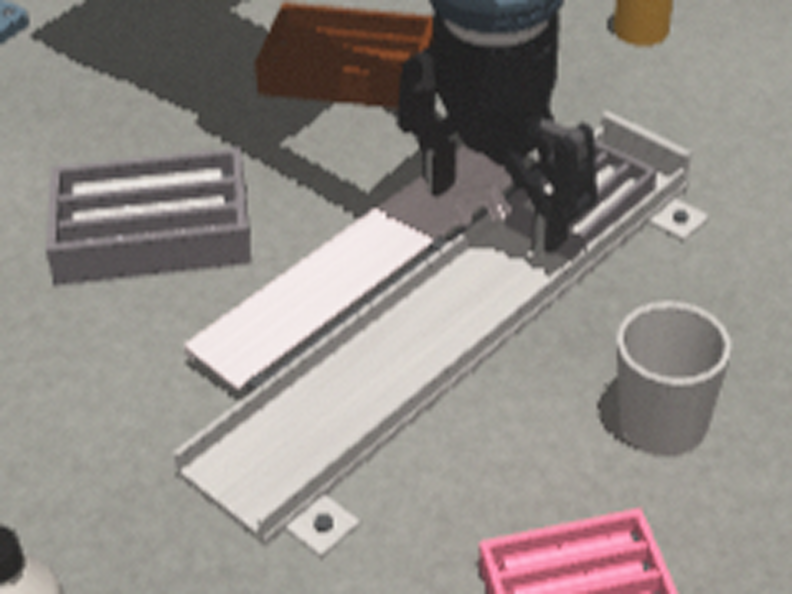

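Call:
servo_tool:
  motion:
    - [-0.0005,-0.003,0,0,0,0,0]
    - [-0.0005,-0.003,0,0,0,0,0]
    - [0,0,0,0,0,0,0]
    - [0,0,0.008,0,0,0,0]
    - [0,0,0.01,0,0,0,0]
    - [0,0,0.01,0,0,0,0]
    - [0,0,0.015,0,0,0,0]
    - [0,0,0.02,0,0,0,0]

```text
time_s: 7.65
position: [553.0, 67.8, 68.5]
orientation: [3.131, -0.254, -0.005]
wrist_force: [-0.3, 0.2, 0.1]
width: 85.3
```

Call:
servo_tool:
  motion:
    - [0,0,0.03,0,0,0,0]
    - [0,0,0.03,0,0,0,0]
    - [0,0,0.03,0,0,0,0]
    - [-0.02,-0.02,0.02,0,0,0,0]
    - [-0.025,-0.025,0.01,0,0,0,0]
    - [-0.025,-0.025,0,0,0,0,0]
    - [-0.025,-0.025,0,0,0,0,0]
    - [0,0,0,0,0,0,0]

```text
time_s: 8.32
position: [454.9, -29.7, 189.0]
orientation: [3.129, -0.257, -0.004]
wrist_force: [0.1, -0.1, 0.2]
width: 85.5
```

Call:
servo_tool:
  motion:
    - [0,0,0,0,0,0,0]
    - [0,0,0,0,0,0,0]
    - [0,0,0,0,0,0,0]
    - [0,0,0,0,0,0,0]

```text
time_s: 8.65
position: [460.0, -26.6, 188.4]
orientation: [-3.131, 0.252, -0.0]
wrist_force: [0.6, -0.2, -0.7]
width: 85.4
```

```bash
python3 -c "
from h import *
check(6)"
```

```text
t 8.65 TCP chute [[-43.5 108.5]] z 188.4 jaw angle -89.9 tilt z [ 1.e-04  2.e-04 -1.e+00] F [ 0.6 -0.2 -0.7] w 85.4
gate -0.0023279499710766594 1827
tray top x pct [ 56.8 123.6 171.7] [  3.7 170.4] z 28.340988256336004
```

View pics/c6.png

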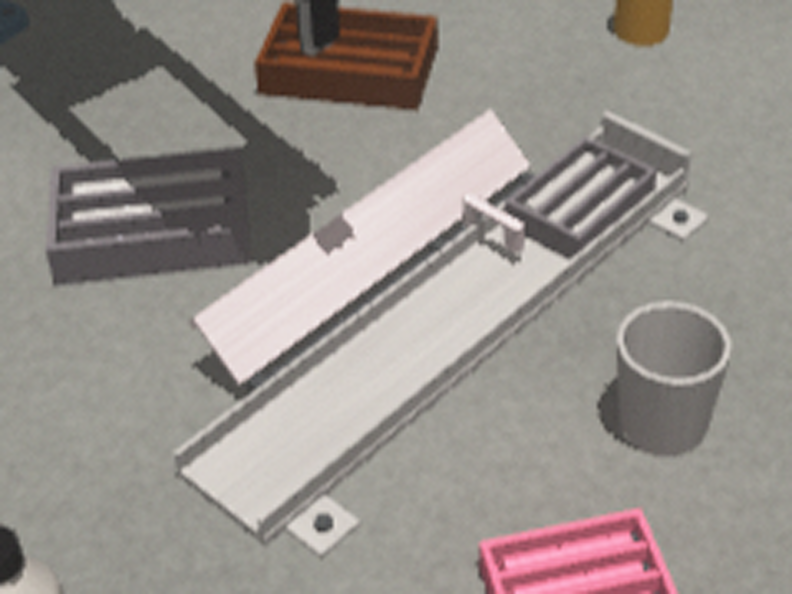

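The gate is shut, and the tray lies flat beyond it (crop about (582,195)), with its front edge at about x = 171 mm and so its centre at about 126 mm. The hand is clear, so I'm handing in.

```bash
python3 -c "
from rig import env
print(env.hand_in())"
```

```text
the job is handed in; nothing more can be done
None
```

The tray is past the gate and the gate is shut behind it. I handed the job in at about 8.7 s of the 48 s; no verdict is reported.

- **What I did:** with the fingers open, one fingertip held the bar down while the other pushed the small grey tray along the chute and under the raised tooth. I then backed off 6 mm and lifted the hand clear.
- **While pushing:** the gate read 0.62 to 0.64 rad each time I checked. The wrist force stayed below about 7 N in the readings I had.
- **At the end:** the gate reads about 0.00 rad. The tray centre is at about 126 mm along the chute (allowed 109 to 155 mm), worked out from its front edge. The last picture shows it lying flat.
- **Less certain:** the tray's rear edge was not measured cleanly, because that reading picks up the tooth. The cup looks unmoved in the last picture. I did not measure the oiler or the slug again, but the hand stayed well away from them.

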